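# Feed two balls from a drum feeder into a tray

### The arm

A 6-joint arm with a two-finger parallel gripper is mounted at the origin on the work surface; the furniture and walls round the work are solid. World frame = base frame: x ahead of the robot, y to its left, z up, the work surface at z = 0. Lengths are in m, angles in degrees, forces in N, time in s.
With the tool pointing down it reaches from about 0.25 to 0.725 m from the base axis. Payload 9.7 kg.
Tool frame: the origin (TCP) lies on the centre line of the jaws, within the pads' length; the fingertips stand 22 mm ahead of it and the grasp point (between the pads) lies 3 mm ahead of it; z points along the fingers, y is the direction in which the jaws open and shut (so a half turn about z gives the same grasp; the last joint's range is limited). The gripper opens to 85 mm and grips with 20 to 120 N. Pads are 22 mm wide; open, the fingers measure 114 mm over their backs; the gripper's body (76 mm by 85 mm) begins 54 mm behind the grasp point. The pads swing forward as they close: fully open they stand 13 mm farther back than shut.
Start: joints at [-71.62, 4.979, 10.078, 95.1, 0, 90], TCP at [0.173, -0.522, 0.228] pointing down, gripper open.
Joint ranges: [-179.16, 179.16], [-48.56, 103.87], [-65.8, 70.77], [-126.05, 130.52], [-82.76, 87.17], [-180, 180]. Speed limits (degrees/s): [127.2, 127.2, 147.25, 180, 180, 180].

### API

Orientations are given as [roll, pitch, yaw] about the fixed x, y, z axes, in that order (R = Rz(yaw) Ry(pitch) Rx(roll)).
In Python, from workcell import get_obs, camera, camera_params, job_done gives the robot as it stands.
- The arm moves only by the tool servo_tool, never from a script. Its argument "steps" is a list of rows, each an object of numbers: "x", "y", "z": the shift along the world's x, y, z in mm; "yaw": the turn about the world's z in degrees. A call has 1 to 12 rows; each row is the pose to reach, as a shift and turn from the pose measured when the call began; what a row does not reach only later rows make up. A row lasts 1/8 s, in which the tool goes at most 62.5 mm and 10.7 degrees, less where a joint would pass 70% of its speed; a pose out of reach is approached as far as the arm can. A call with a gripper value outside its range is refused whole. "grip" is the finger opening in mm, from 0 to 85.4, set as the call begins (left out, the last holds). The fingers move at their own pace and stop on an object; "grip_force" is the grip in N (left out, the last holds). Time passes only in rows, so rows that repeat a pose let the fingers close. It gives the time, the measured TCP pose, the force and the opening at its end, in the units of the state.
- get_obs(): the state, without advancing time (a new reading comes with each control period).
- camera(name): name is "side" or "top"; returns (picture, depth): 480x640x3 uint8, red, green, blue; 480x640 float32, m along the optical axis (not along the pixel's ray), 0 where there is no reading.
- camera_params(name): a dict with "intrinsics" (3x3 intrinsics, pixels), "D" ([k1, k2, p1, p2, k3] as OpenCV has them; the pictures are not rectified), "rvec" (rotation vector, rad) and "tvec" (3), from world to camera coordinates, as OpenCV has them. Camera axes: x right, y down, z forward; pixel columns grow to the right and rows downward; lengths in m; the calibration is good to about 2 mm. A picture is of the moment at which its call begins. camera_params takes no time and is no camera call.
- job_done(): hands the job in, once; it reports no verdict.
The state is a dict: "time": time; "q": joint angles; "qd": joint speeds; "joint_efforts": joint torques, N m; "ee_pos": TCP position; "tcp_rot": TCP orientation; "wrist_force": force on the tool from outside, world axes, zero at the start; "torque": the same for the moment, N m; "opening": finger opening in m.
Only numpy, scipy, OpenCV 4.12 (cv2) and the standard library are available. Lean on these libraries where they do the work, as an engineer would, in place of code of your own. Each camera call takes 0.05 s, during which the arm holds its last target.

### The job

Carry the ball feeder by its raised handle bar, keeping it upright, and stand it on the table beside the tray with its spout over the tray. Then let go, take the knob on the drum and turn it slowly clockwise so that two balls drop into the tray, the first lying there before you let the second go; keep the third ball in the drum, and leave the mug, the wax tin and the tape roll where they are.

Things in the scene. Friction and masses are not known exactly. Their poses are not given: they have to be found in the camera images.
- feeder: Loose ball feeder, 0.7 kg: grey cylindrical shell (106 mm across, open top, rim 104 mm high) on a base plate x -155 to +50, y -50 to +50 mm. Origin under the plate, below the drum's axis; z up, x to the spout. A steel weight at the rear, under the handle, makes it balance near x = -80. A side opening 29 mm wide at +x leads to an open sloping spout. Only handle and knob stand above 104 mm.
- carry_handle (a point): Centre of the feeder's wooden handle bar, lying along the feeder's y: 76 mm long, 16 mm thick (feeder's x), 26 mm high, 63 mm of free space below it. In the feeder's frame at (-105, 0, 139) mm; axes as the feeder's. Pinch it from above, fingers closing along the feeder's x.
- spout_lip (a point): Middle of the lower edge of the spout, where balls leave it: in the feeder's frame at (107, 0, 47) mm. The spout's underside is 43 mm high there; balls land about 40 mm beyond the lip and roll on, so leave at least 60 mm of tray ahead of it.
- drum_knob (a point): Centre of the wooden bar knob on the drum's axis, 128 mm above the feeder's underside. Bar 48 mm long (this point's x), 14 mm wide (its y), 28 mm high (114 to 142 mm above the feeder's underside). It turns with the drum; at joint value 0 its x is the feeder's x. Pinch it across its width from above.
- drum (a joint): Drum angle, rad: 0 at the start (a stop), growing clockwise seen from above, to 3.6. Turning takes up to 0.1 N m; it stays where left. Six open-topped pockets 60 degrees apart, floors sloping outward. A ball rolls out when its pocket faces the opening: ball_1 at about 1.05 (0.9 to 1.15), ball_2 at 2.09, ball_3 at 3.14. Over 2.5 rad/s is not slow.
- ball_1_center (a point): Centre of a plain steel ball 20 mm across, 33 g, lying in the drum pocket 60 degrees to the left (feeder's +y) of the opening, the first to come to it.
- ball_2_center (a point): Centre of a second such ball, in the next pocket, 120 degrees from the opening.
- ball_3_center (a point): Centre of a third such ball, in the pocket opposite the opening; it must stay in the drum.
- tray: Square plywood tray fixed to the table, 190 x 190 mm outside, walls 6 mm thick and 30 mm high, floor 6 mm thick. Origin: centre of its underside, z up, x and y along its sides. There is room for the feeder on the tray's -y side (the robot's right).
- mug: White mug of coffee, 80 mm across, 92 mm high, on the left; origin under its centre. Leave it alone.
- wax_tin: Round wax tin, 67 mm across, 64 mm high, near left; origin under its centre. Leave it alone.
- tape_black: Roll of black tape lying flat, 66 mm across, 19 mm high, beyond the work; origin under its centre. Leave it alone.

How it is judged:
By the outcome, as a careful person would: the job done as asked, in the order asked, and still so for the second after the job is handed in, with the robot touching nothing.
It also fails if it takes over 69 s, if anything falls off the work surface, if the arm or the gripper's body presses on something with over 40 N, if the wrist force passes 120 N, or if a joint passes its speed limit or range.

## Working session

There is one attempt and no reset: what is moved stays moved. The work goes in short steps, Python scripts to look and compute and a tool call to move; the robot and the scene stay as the last step left them, time stands still between calls to the robot, and variables do not carry over. Pictures are saved under pics/ and viewed, and the job is handed in when it is done.

Besides the shell and the picture viewer there is one more tool, called after ">>>" as a command line: name --argument value ..., lists and objects as JSON in quotes. servo_tool: Moves the arm, as the interface text tells. Its arguments: {"type":"object","properties":{"steps":{"type":"array"},"grip":{"type":"number"},"grip_force":{"type":"number"}},"required":["steps"]}

```bash
mkdir -p pics
cat > h.py <<'E'
import numpy as np, cv2
from workcell import get_obs, camera, camera_params, job_done
def save(n,f):
    im,d=camera(n); cv2.imwrite(f'pics/{f}.png',im[:,:,::-1]); np.save(f'pics/{f}.npy',d); return im,d
def P(n):
    p=camera_params(n); R=cv2.Rodrigues(np.array(p['rvec'],float))[0]; return np.array(p['intrinsics'],float),np.array(p['D'],float),R,np.array(p['tvec'],float).ravel()
def ray(n,uv):
    K,D,R,t=P(n); u=cv2.undistortPoints(np.array(uv,float).reshape(-1,1,2),K,D).reshape(-1,2)
    d=np.c_[u,np.ones(len(u))]; return -R.T@t, d@R
def plane(n,uv,z):
    c,d=ray(n,uv); return c+d*((z-c[2])/d[:,2])[:,None]
def cloud(n,d):
    K,D,R,t=P(n); v,u=np.mgrid[0:480,0:640]
    un=cv2.undistortPoints(np.stack([u,v],-1).reshape(-1,1,2).astype(float),K,D).reshape(-1,2)
    X=np.c_[un,np.ones(len(un))]*d.reshape(-1,1); return ((X-t)@R).reshape(480,640,3)
def proj(n,X):
    K,D,R,t=P(n); return cv2.projectPoints(np.array(X,float).reshape(-1,1,3),cv2.Rodrigues(R)[0],t,K,D)[0].reshape(-1,2)
E
python3 - <<'E'
from h import *
for n in('top','side'):
    save(n,n+'0'); c,_=ray(n,[[320,240]]); print(n,c,_)
o=get_obs();print(o['time'],o['ee_pos'],o['tcp_rot'],o['opening'])
E
```

```text
top [0.42024126 0.03995134 1.27754759] [[ 0.14185284 -0.03321154 -0.98937646]]
side [0.62637138 1.19314206 0.93158139] [[-0.04350944 -0.81337624 -0.58013907]]
0.1 [ 0.17336357 -0.52174906  0.22696452] [-1.79933529e+02 -2.12203904e-03  1.83791666e+01] 0.08524363183063752
```

View pics/top0.png

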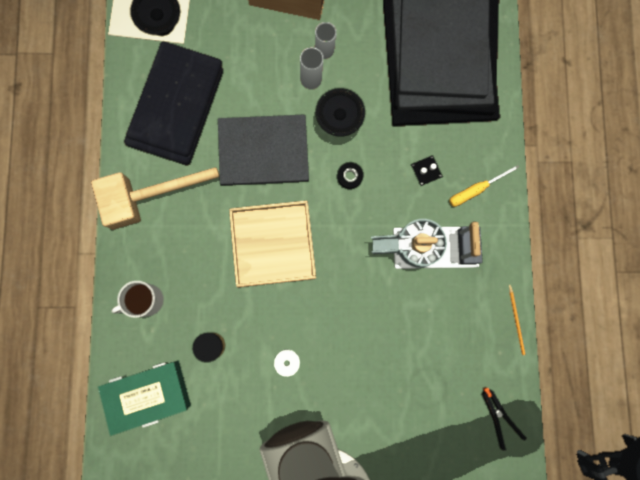

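View pics/side0.png

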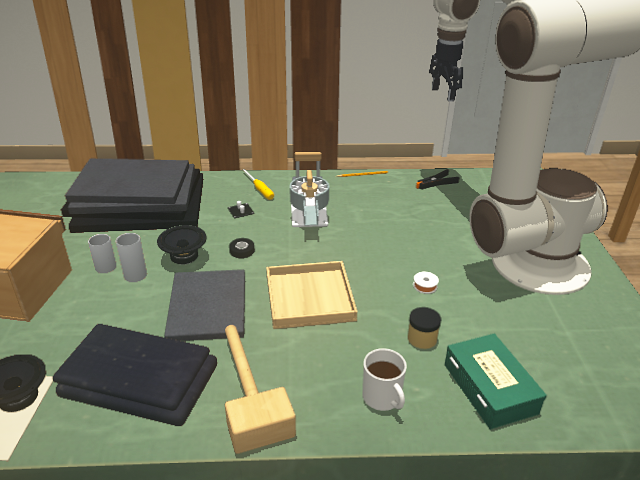

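The top view shows the feeder at about (420,243) with its spout pointing left, its handle bar at (476,240), and the tray at (273,244). The side view shows the handle at (307,156) and the tray at (310,293). Next I measure the positions.

```bash
python3 - <<'E'
from h import *
def tri(a,b):
    c1,d1=ray('top',[a]);c2,d2=ray('side',[b]);d1=d1[0];d2=d2[0]
    s=np.linalg.lstsq(np.c_[d1,-d2],c2-c1,rcond=None)[0]
    p,q=c1+s[0]*d1,c2+s[1]*d2; return (p+q)/2,np.linalg.norm(p-q)
def wood(n,box):
    im=cv2.imread(f'pics/{n}0.png'); h=cv2.cvtColor(im,cv2.COLOR_BGR2HSV)
    m=cv2.inRange(h,(8,70,60),(28,255,255)); k=np.zeros_like(m); x0,y0,x1,y1=box;k[y0:y1,x0:x1]=255; return m&k
C={n:cloud(n,np.load(f'pics/{n}0.npy')) for n in('top','side')}
for lab,n,box in[('handle','top',(464,215,490,265)),('knob','top',(410,228,450,258)),('handle','side',(290,148,325,163)),('knob','side',(298,165,320,200)),('tray','top',(225,195,320,292)),('tray','side',(260,255,362,330))]:
    m=wood(n,box); _,L,st,ce=cv2.connectedComponentsWithStats(m); i=1+st[1:,4].argmax(); mm=(L==i)
    c=max(cv2.findContours(mm.astype(np.uint8),0,1)[0],key=cv2.contourArea); r=cv2.minAreaRect(c)
    X=C[n][mm]; print(lab,n,st[i],ce[i],np.round(cv2.boxPoints(r),1).tolist(), 'z pct',np.percentile(X[:,2],[5,50,95]).round(3))
    zt=np.percentile(X[:,2],90); T=X[X[:,2]>zt-.008]; print('  top pts mean',T.mean(0).round(4),T.min(0).round(3),T.max(0).round(3))
    if lab=='tray':
        q=cv2.approxPolyDP(cv2.convexHull(c),6,True).reshape(-1,2);print('  corners',q.tolist(),plane(n,q,.03).round(4).tolist())
    elif n=='top':
        z=.152 if lab=='handle' else .142
        w=plane(n,cv2.boxPoints(r),z); print('  rect world',w.round(4).tolist())
X=C['top']; m=(X[...,2]>.095)&(X[...,2]<.112)&(abs(X[...,1]+.2)<.2)&(abs(X[...,0]-.5)<.12)
v,u=np.nonzero(m); print(u.min(),u.max(),v.min(),v.max()); T=X[m]; print('rim',T.mean(0),T.min(0),T.max(0))
E
python3 -c "
import cv2
a=cv2.imread('pics/top0.png')[200:290,350:500];cv2.imwrite('pics/c1.png',cv2.resize(a,None,fx=5,fy=5,interpolation=2))
a=cv2.imread('pics/side0.png')[140:240,260:360];cv2.imwrite('pics/c2.png',cv2.resize(a,None,fx=6,fy=6,interpolation=2))"
```

```text
handle top [469 222  12  34 306] [474.67647059 238.74836601] [[468.5, 222.3000030517578], [477.8999938964844, 221.5], [480.5, 254.89999389648438], [471.0, 255.60000610351562]] z pct [0.134 0.149 0.153]
  top pts mean [ 0.585  -0.3377  0.1494] [ 0.548 -0.348  0.144] [ 0.621 -0.329  0.155]
  rect world [[0.6199, -0.3231, 0.152], [0.6215, -0.3437, 0.152], [0.5481, -0.3458, 0.152], [0.5465, -0.3253, 0.152]]
knob top [412 234  26  19 329] [422.99088146 242.52887538] [[409.79998779296875, 249.1999969482422], [415.20001220703125, 231.39999389648438], [437.6000061035156, 238.10000610351562], [432.20001220703125, 256.0]] z pct [0.088 0.106 0.142]
  top pts mean [ 0.5837 -0.2311  0.1395] [ 0.577 -0.254  0.133] [ 0.59  -0.209  0.146]
  rect world [[0.5621, -0.1949, 0.142], [0.6017, -0.2079, 0.142], [0.5867, -0.2567, 0.142], [0.5471, -0.2435, 0.142]]
handle side [290 148  35  15 509] [306.99214145 154.79371316] [[290.0, 148.0], [324.0, 148.0], [324.0, 162.0], [290.0, 162.0]] z pct [-0.758 -0.608  0.149]
  top pts mean [ 0.5864 -0.3184  0.1515] [ 0.549 -0.343  0.139] [0.626 1.193 0.932]
knob side
[... 700 characters left out ...]
.6948, 0.029, 0.03], [0.5078, 0.0106, 0.03], [0.4874, 0.1928, 0.03], [0.6751, 0.2169, 0.03]]
tray side [ 266  261   92   68 5125] [309.872      294.55590244] [[265.6000061035156, 266.29998779296875], [352.0, 258.1000061035156], [357.8999938964844, 320.8999938964844], [271.6000061035156, 329.1000061035156]] z pct [-0.     0.005  0.027]
  top pts mean [0.5912 0.1435 0.0381] [0.489 0.012 0.017] [0.696 1.193 0.932]
  corners [[342, 261], [355, 321], [273, 328], [266, 267]] [[0.5081, 0.0201, 0.03], [0.4954, 0.2359, 0.03], [0.674, 0.2528, 0.03], [0.6955, 0.0396, 0.03]]
394 470 226 265
rim [ 0.57428158 -0.24001339  0.10087975] [ 0.5309741 -0.3395826  0.0950138] [ 0.6198584  -0.16927985  0.11161517]
```

View pics/c1.png

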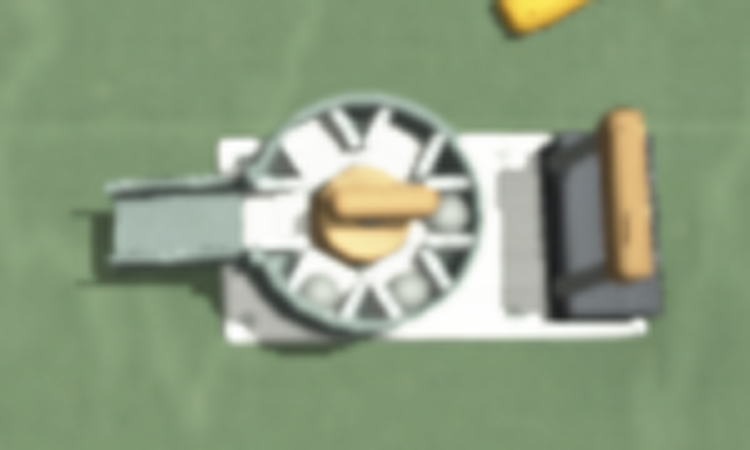

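View pics/c2.png

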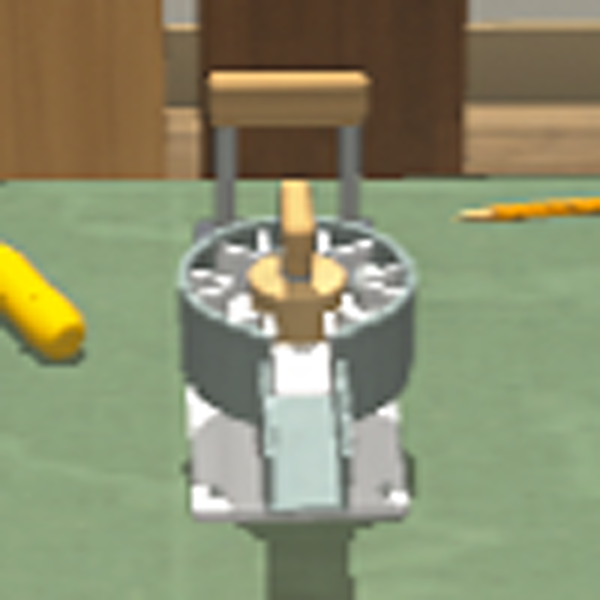

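Measured: handle (0.585, -0.3365), top at 0.152. Knob (0.5835, -0.2315). That is 105 mm apart, as it should be, and gives a feeder yaw of about 91.2°. The tray centre is (0.591, 0.112) with yaw about 6°. I move above the handle with the gripper partly open.

>>> servo_tool --steps '[{"x": 50, "y": 22, "z": 20, "yaw": -4}, {"x": 110, "y": 49, "z": 20, "yaw": -8}, {"x": 165, "y": 74, "z": 20, "yaw": -12}, {"x": 220, "y": 99, "z": 20, "yaw": -17}, {"x": 275, "y": 124, "z": 20, "yaw": -17}, {"x": 330, "y": 149, "z": 20, "yaw": -17}, {"x": 380, "y": 171, "z": 20, "yaw": -17}, {"x": 411, "y": 185, "z": 10, "yaw": -17}, {"x": 411, "y": 185, "z": 0, "yaw": -17}, {"x": 411, "y": 185, "z": 0, "yaw": -17}]' --grip 50 --grip_force 80

```text
time: 1.35
ee_pos: [0.5835, -0.3368, 0.2256]
tcp_rot: [-179.9, 0.1, 1.4]
wrist_force: [0.0, -0.2, 0.0]
opening: 0.0497
```

Run:
```python
from h import *
o=get_obs();print(o['time'],o['q'],o['ee_pos'],o['tcp_rot'],o['opening'],o['wrist_force'])
im,d=save('side','side1')
cv2.imwrite('pics/s1c.png',cv2.resize(im[90:240,230:390,::-1],None,fx=4,fy=4))
```

```text
1.35 [-3.00073633e+01  2.35063664e+01  3.21117440e+01  9.87862078e+01
  4.34933033e-02  1.48614022e+02] [ 0.58354976 -0.33675954  0.22556124] [-1.79868694e+02  1.31719408e-01  1.37869736e+00] 0.049743105479023504 [ 0.00213276 -0.21948519  0.02970425]
```

View pics/s1c.png

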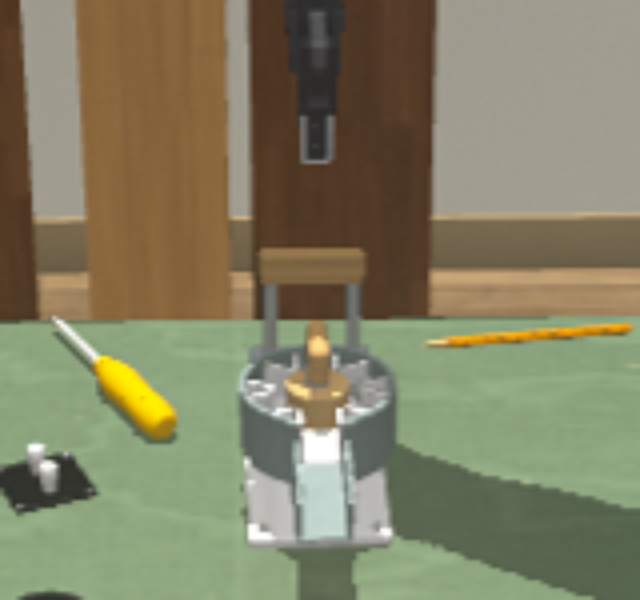

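The gripper (317,150 in the crop) is lined up above the middle of the handle bar. I descend, close and lift a little.

>>> servo_tool --steps '[{"x": 1, "z": -30}, {"x": 1, "z": -60}, {"x": 1, "z": -75}, {"x": 1, "z": -83}, {"x": 1, "z": -83}, {"x": 1, "z": -83}]'

```text
schema error: expected keys x, y, z, yaw
```

>>> servo_tool --steps '[{"z": 0}, {"z": 0}, {"z": 0}, {"z": 0}, {"z": 0}, {"z": 0}]' --grip 8 --grip_force 80

```text
schema error: expected keys x, y, z, yaw
```

>>> servo_tool --steps '[{"z": 2}, {"z": 5}, {"z": 9}, {"z": 14}, {"z": 20}, {"z": 20}, {"z": 20}]'

```text
schema error: expected keys x, y, z, yaw
```

Run:
```python
from h import *
im,d=save('side','side2')
cv2.imwrite('pics/s2c.png',cv2.resize(im[90:240,230:390,::-1],None,fx=4,fy=4))
im,d=save('top','top2')
cv2.imwrite('pics/t2c.png',cv2.resize(im[190:300,350:510,::-1],None,fx=4,fy=4))
X=cloud('top',d)
T=X[(X[...,2]>.1)&(X[...,2]<.15)&(X[...,1]<-.17)&(X[...,1]>-.29)&(abs(X[...,0]-.585)<.06)]
print(len(T)); A=np.c_[T[:,:2],np.ones(len(T))]
print(get_obs()['wrist_force'],get_obs()['torque'])
```

```text
534
[-0.97674533 -0.44920293  0.40860132] [-0.02516217 -0.02195334 -0.01569514]
```

View pics/s2c.png

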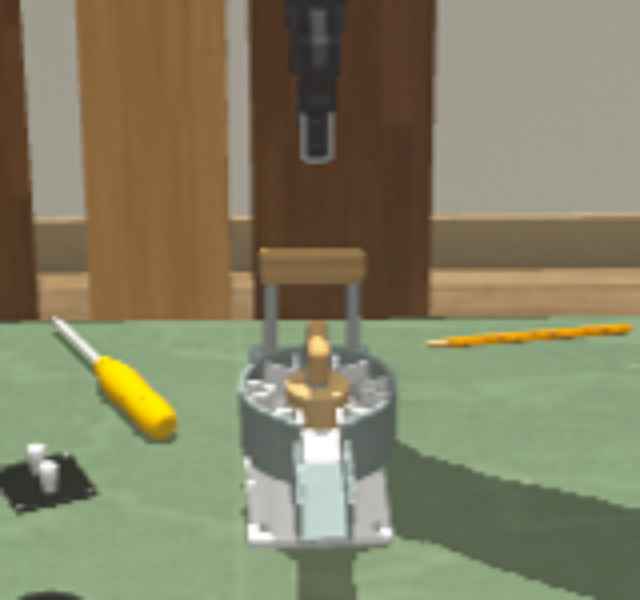

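View pics/t2c.png

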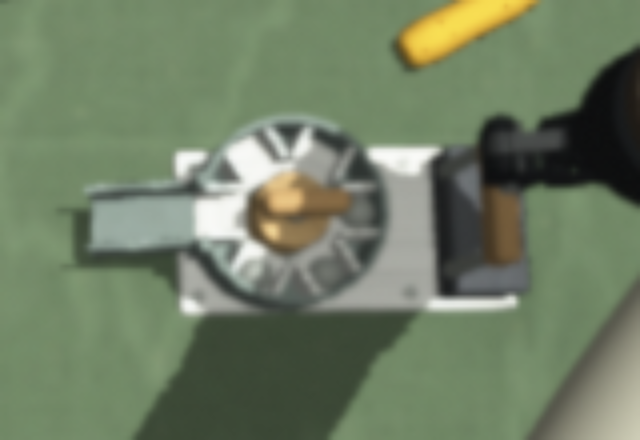

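All four keys are required, so nothing moved. The pictures show the gripper still above the handle bar. I repeat the moves with full rows.

>>> servo_tool --steps '[{"x": 1, "y": 0, "z": -30, "yaw": 0}, {"x": 1, "y": 0, "z": -60, "yaw": 0}, {"x": 1, "y": 0, "z": -75, "yaw": 0}, {"x": 1, "y": 0, "z": -83, "yaw": 0}, {"x": 1, "y": 0, "z": -83, "yaw": 0}, {"x": 1, "y": 0, "z": -83, "yaw": 0}]'

```text
time: 2.25
ee_pos: [0.5848, -0.3377, 0.146]
tcp_rot: [180.0, -0.1, 1.3]
wrist_force: [0.3, 0.4, -0.5]
opening: 0.0504
```

>>> servo_tool --steps '[{"x": 0, "y": 0, "z": 0, "yaw": 0}, {"x": 0, "y": 0, "z": 0, "yaw": 0}, {"x": 0, "y": 0, "z": 0, "yaw": 0}, {"x": 0, "y": 0, "z": 0, "yaw": 0}, {"x": 0, "y": 0, "z": 0, "yaw": 0}, {"x": 0, "y": 0, "z": 0, "yaw": 0}]' --grip 8 --grip_force 80

```text
time: 3.0
ee_pos: [0.5851, -0.3375, 0.147]
tcp_rot: [180.0, -0.2, 1.3]
wrist_force: [-0.3, 3.3, 6.2]
opening: 0.0103
```

The opening is 10 mm where the bar is 16 mm thick, so I look before going on.

Run:
```python
from h import *
im,d=save('side','side3')
cv2.imwrite('pics/s3c.png',cv2.resize(im[90:240,230:390,::-1],None,fx=4,fy=4))
im,d=save('top','top3')
cv2.imwrite('pics/t3c.png',cv2.resize(im[190:300,350:510,::-1],None,fx=4,fy=4))
o=get_obs();print(o['wrist_force'],o['torque'],o['opening'],o['ee_pos'],o['q'])
```

```text
[-0.69416975  2.2022834   5.63028396] [ 0.5110729   0.08809426 -0.04938186] 0.01060568849260598 [ 0.58510904 -0.33750256  0.14701515] [-3.00126781e+01  2.16523531e+01  2.09298728e+01  8.91120387e+01
  8.29957954e-02  1.48668379e+02]
```

View pics/s3c.png

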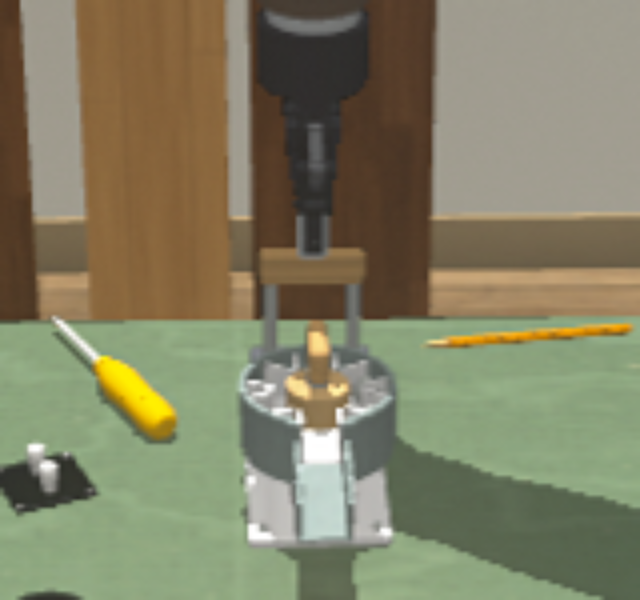

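View pics/t3c.png

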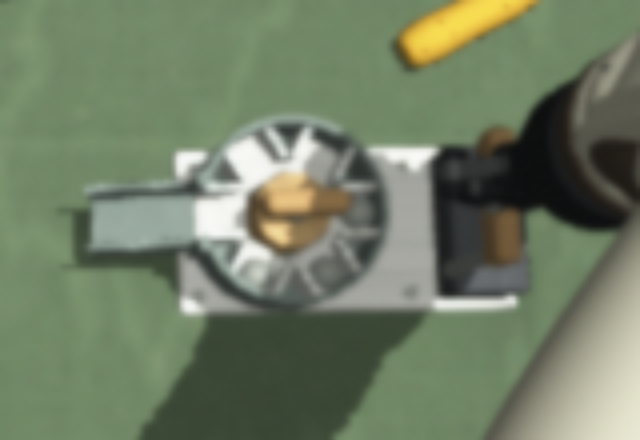

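Run:
```python
from h import *
im=cv2.imread('pics/side3.png'); 
cv2.imwrite('pics/s3d.png',cv2.resize(im[120:175,275:340],None,fx=10,fy=10,interpolation=2))
for z in(.147,.125): print(z,proj('side',[[.585,-.3375+.01,z]]))
for z in(.126,.152): print(z,proj('side',[[.585,-.3375+.008,z],[.547,-.3295,z],[.623,-.3295,z]]))
X=cloud('side',np.load('pics/side3.npy'))
for r in range(134,166,2): print(r,X[r,308].round(4),X[r,300].round(4))
```

```text
0.147 [[307.41800976 153.91978489]]
0.125 [[307.40365737 160.85599112]]
0.126 [[307.38594514 160.21179382]
 [320.67822794 160.1009692 ]
 [294.06989473 160.31941378]]
0.152 [[307.40273585 152.00181681]
 [320.81608619 151.89703984]
 [293.96519093 152.10297079]]
134 [ 0.5849 -0.2769  0.2324] [ 0.5844 -1.8888 -0.534 ]
136 [ 0.5845 -0.2914  0.2196] [ 0.5847 -1.8725 -0.5384]
138 [ 0.5847 -0.2828  0.2179] [ 0.5847 -1.8796 -0.554 ]
140 [ 0.5842 -0.301   0.203 ] [ 0.585  -1.8576 -0.5556]
142 [ 0.5844 -0.2938  0.2006] [ 0.5849 -1.8751 -0.5765]
144 [ 0.5838 -0.3145  0.1843] [ 0.5852 -1.8513 -0.5771]
146 [ 0.5835 -0.3239  0.1735] [ 0.5848 -1.8881 -0.6078]
148 [ 0.5836 -0.3203  0.1691] [ 0.585  -1.8812 -0.6169]
150 [ 0.5837 -0.3155  0.1654] [ 0.5854 -1.8532 -0.6152]
152 [ 0.5835 -0.3224  0.1556] [ 0.6059 -0.3322  0.1508]
154 [ 0.5832 -0.3315  0.1447] [ 0.6059 -0.3335  0.1438]
156 [ 0.5833 -0.3279  0.1402] [ 0.606  -0.3274  0.1407]
158 [ 0.5833 -0.3285  0.1335] [ 0.606  -0.3334  0.1312]
160 [ 0.5831 -0.3337  0.1245] [ 0.606  -0.3338  0.1246]
162 [ 0.5404 -1.8398 -0.6845] [ 0.586  -1.8402 -0.6843]
164 [ 0.5402 -1.8479 -0.7016] [ 0.5855 -1.881  -0.719 ]
```

View pics/s3d.png

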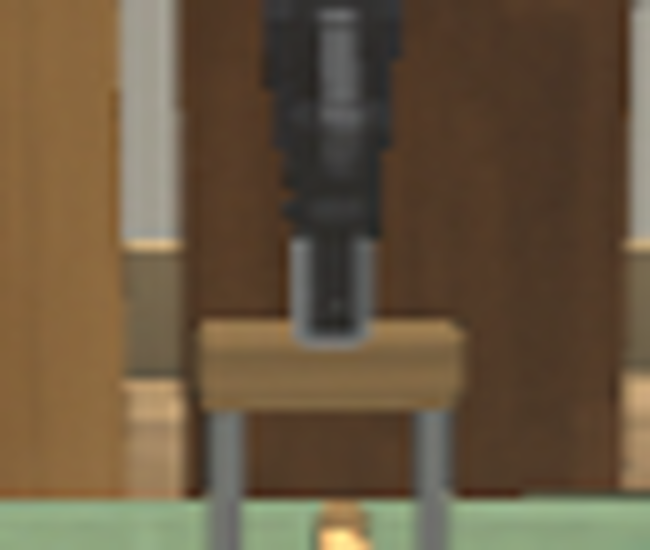

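The picture shows the tip at row 154.5, just 7 mm below the bar's top, where I expected row 161. The pads are pinching the bevelled edge. I reopen, go 16 mm lower and close again.

>>> servo_tool --steps '[{"x": 0, "y": 0, "z": 0, "yaw": 0}, {"x": 0, "y": 0, "z": 0, "yaw": 0}, {"x": 0, "y": 0, "z": 0, "yaw": 0}, {"x": 0, "y": 0, "z": -6, "yaw": 0}, {"x": 0, "y": 0, "z": -12, "yaw": 0}, {"x": 0, "y": 0, "z": -16, "yaw": 0}, {"x": 0, "y": 0, "z": -16, "yaw": 0}, {"x": 0, "y": 0, "z": -16, "yaw": 0}]' --grip 50

```text
time: 4.1
ee_pos: [0.5852, -0.3375, 0.1312]
tcp_rot: [180.0, -0.2, 1.3]
wrist_force: [-0.2, -0.8, -0.1]
opening: 0.0503
```

Run:
```python
from h import *
im,d=save('side','side4')
cv2.imwrite('pics/s4d.png',cv2.resize(im[110:175,265:350,::-1],None,fx=8,fy=8,interpolation=2))
o=get_obs();print(o['wrist_force'],o['torque'],o['opening'],o['ee_pos'])
```

```text
[ 0.33723339  0.36784597 -0.01159155] [0.00876416 0.026113   0.02080942] 0.05006383975778818 [ 0.58516482 -0.33753686  0.13125608]
```

View pics/s4d.png

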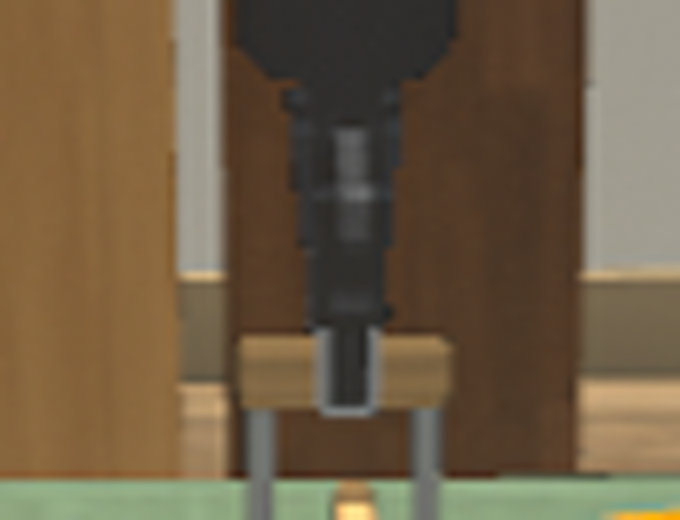

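The pads now span the whole height of the bar. I close and lift a little.

>>> servo_tool --steps '[{"x": 0, "y": 0, "z": 0, "yaw": 0}, {"x": 0, "y": 0, "z": 0, "yaw": 0}, {"x": 0, "y": 0, "z": 0, "yaw": 0}, {"x": 0, "y": 0, "z": 0, "yaw": 0}, {"x": 0, "y": 0, "z": 0, "yaw": 0}, {"x": 0, "y": 0, "z": 0, "yaw": 0}]' --grip 6 --grip_force 90

```text
time: 4.9
ee_pos: [0.5855, -0.3375, 0.1318]
tcp_rot: [180.0, -0.3, 1.3]
wrist_force: [0.9, 0.8, 5.1]
opening: 0.0137
```

>>> servo_tool --steps '[{"x": 0, "y": 0, "z": 2, "yaw": 0}, {"x": 0, "y": 0, "z": 4, "yaw": 0}, {"x": 0, "y": 0, "z": 7, "yaw": 0}, {"x": 0, "y": 0, "z": 10, "yaw": 0}, {"x": 0, "y": 0, "z": 10, "yaw": 0}]'

```text
time: 5.52
ee_pos: [0.5855, -0.3376, 0.1421]
tcp_rot: [179.9, -0.3, 1.3]
wrist_force: [-0.5, 0.1, -8.2]
opening: 0.0139
```

Run:
```python
from h import *
im,d=save('side','side5')
cv2.imwrite('pics/s5d.png',cv2.resize(im[110:240,235:375,::-1],None,fx=5,fy=5,interpolation=2)[:600])
o=get_obs();print(o['wrist_force'],o['torque'],o['opening'],o['ee_pos'])
```

```text
[-0.39714651  0.32004516 -6.77929698] [-0.13735907 -0.03505867  0.01003821] 0.013858464296272254 [ 0.58550866 -0.33759681  0.14186887]
```

View pics/s5d.png

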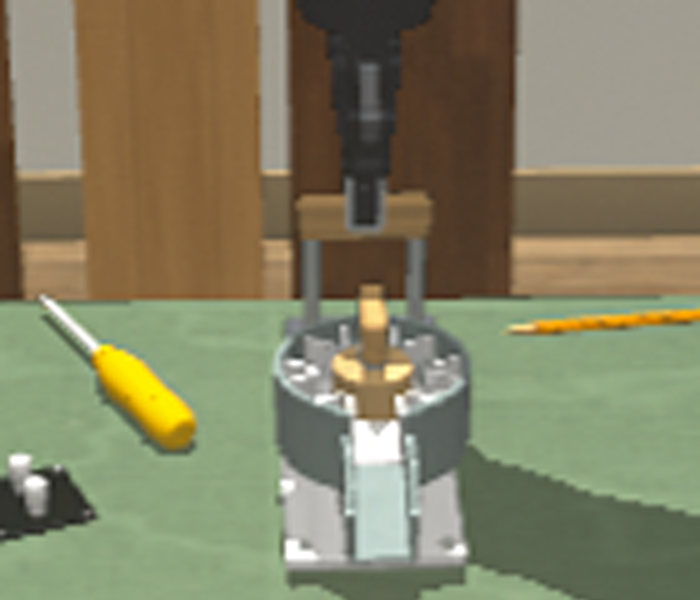

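The grip holds: 7 N of weight and the feeder is level. I lift higher and carry it over gently.

>>> servo_tool --steps '[{"x": 0, "y": 0, "z": 5, "yaw": 0}, {"x": 0, "y": 0, "z": 13, "yaw": 0}, {"x": 0, "y": 0, "z": 21, "yaw": 0}, {"x": 0, "y": 2, "z": 27, "yaw": 0}, {"x": 1, "y": 7, "z": 30, "yaw": 0.5}, {"x": 3, "y": 14, "z": 30, "yaw": 1}, {"x": 5, "y": 24, "z": 30, "yaw": 1.5}, {"x": 7, "y": 36, "z": 30, "yaw": 2}, {"x": 10, "y": 50, "z": 30, "yaw": 2.5}, {"x": 12, "y": 64, "z": 30, "yaw": 3}, {"x": 15, "y": 78, "z": 30, "yaw": 3.5}, {"x": 17, "y": 90, "z": 30, "yaw": 4}]'

```text
time: 7.08
ee_pos: [0.6027, -0.2465, 0.1719]
tcp_rot: [180.0, -0.3, 5.4]
wrist_force: [-0.5, -1.4, -7.7]
opening: 0.0136
```

>>> servo_tool --steps '[{"x": 2, "y": 10, "z": 0, "yaw": 0.3}, {"x": 4, "y": 22, "z": 0, "yaw": 0.5}, {"x": 7, "y": 36, "z": 0, "yaw": 0.7}, {"x": 10, "y": 50, "z": 0, "yaw": 0.9}, {"x": 13, "y": 63, "z": 0, "yaw": 1}, {"x": 15, "y": 74, "z": 0, "yaw": 1}, {"x": 16, "y": 82, "z": 0, "yaw": 1}, {"x": 17, "y": 87, "z": 0, "yaw": 1}, {"x": 17, "y": 90, "z": 0, "yaw": 1}, {"x": 17, "y": 90, "z": 0, "yaw": 1}, {"x": 17, "y": 90, "z": 0, "yaw": 1}]'

```text
time: 8.45
ee_pos: [0.6197, -0.1568, 0.1719]
tcp_rot: [179.9, -0.3, 6.4]
wrist_force: [-0.9, -0.2, -8.2]
opening: 0.014
```

Run:
```python
from h import *
save('side','side6'); im,d=save('top','top6')
o=get_obs();print(o['time'],o['wrist_force'],o['torque'],o['opening'],o['ee_pos'],o['tcp_rot'])
```

```text
8.55 [-0.01941212  0.07578977 -8.3917501 ] [-0.19276189 -0.02757023  0.0239537 ] 0.014042983330836922 [ 0.61967177 -0.15678799  0.17192148] [179.94706928  -0.26497984   6.35883261]
```

View pics/top6.png

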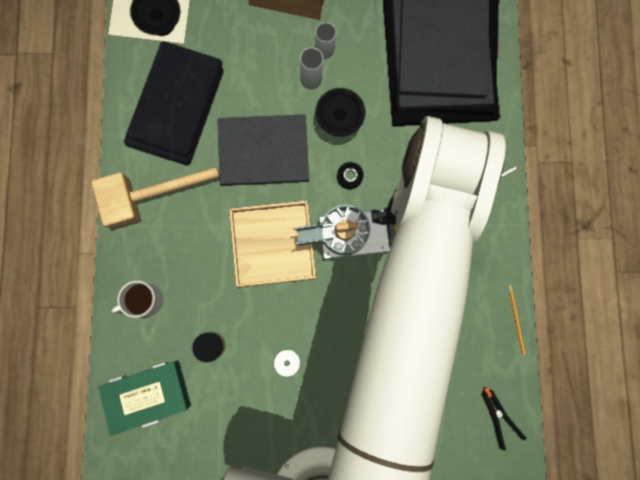

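View pics/side6.png

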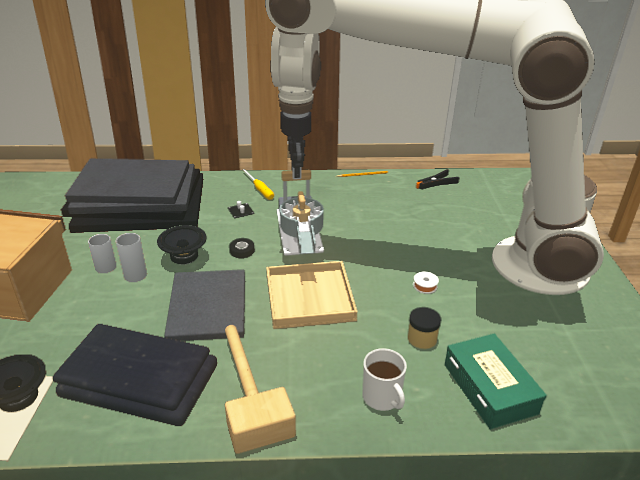

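The feeder is upright. The spout tip at (297,237) in the top view lies over the tray, and the plate edge is near (321,240). I check the gap before lowering.

Run:
```python
from h import *
im=cv2.imread('pics/top6.png');cv2.imwrite('pics/t6c.png',cv2.resize(im[190:290,280:400],None,fx=6,fy=6,interpolation=2))
c=np.array([.5913,.1124]);a=np.radians(6.);R=np.array([[np.cos(a),-np.sin(a)],[np.sin(a),np.cos(a)]])
X=cloud('top',np.load('pics/top6.npy'))
m=(X[...,2]>.03)&(X[...,2]<.19)&(X[...,1]>-.15)&(X[...,1]<.1)&(abs(X[...,0]-.6)<.075)
T=(X[...,:2]-c)@R
z=X[...,2]
s=m&(z>.07)&(z<.115)&(T[...,1]>-.1); print('spout lip trayY max',np.percentile(T[s][:,1],97), 'x med',np.median(T[s][:,0]))
v,u=np.nonzero(s);print(u.min(),u.max(),v.min(),v.max())
for lip in ([295,229],[296,244]): print('lip px',(plane('top',[lip],.087)[0,:2]-c)@R)
k=m&(z>.165); print('knob',X[k].mean(0),(X[k].mean(0)[:2]-c)@R,k.sum())
```

```text
spout lip trayY max -0.059996708473397574 x med 0.002943864029939837
293 315 227 245
lip px [ 0.01942444 -0.05744898]
lip px [-0.01542046 -0.05605954]
knob [ 0.60817888 -0.05643942  0.17794537] [-0.00086211 -0.16967882] 159
```

View pics/t6c.png

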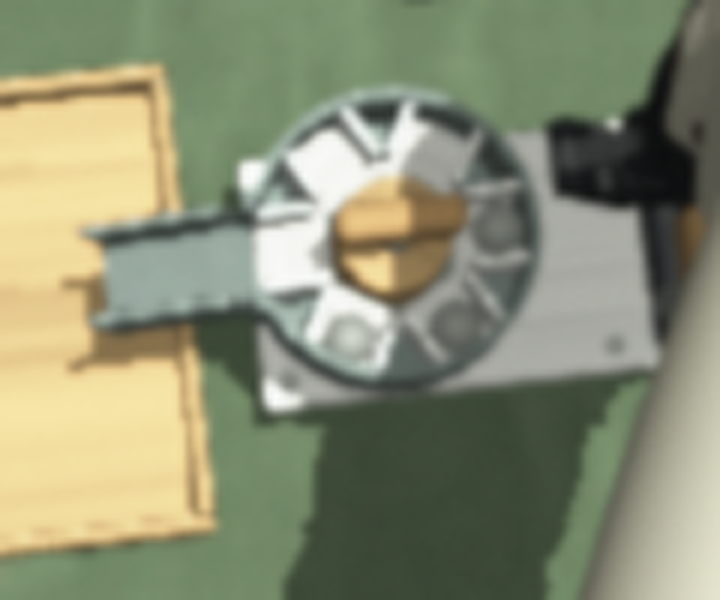

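The lip sits 35 mm inside the tray's outer edge and the plate clears the wall by about 20 mm. I lower it.

>>> servo_tool --steps '[{"x": 0, "y": 0, "z": -4, "yaw": 0}, {"x": 0, "y": 0, "z": -10, "yaw": 0}, {"x": 0, "y": 0, "z": -17, "yaw": 0}, {"x": 0, "y": 0, "z": -24, "yaw": 0}, {"x": 0, "y": 0, "z": -30, "yaw": 0}, {"x": 0, "y": 0, "z": -34, "yaw": 0}, {"x": 0, "y": 0, "z": -37, "yaw": 0}, {"x": 0, "y": 0, "z": -39, "yaw": 0}, {"x": 0, "y": 0, "z": -40, "yaw": 0}, {"x": 0, "y": 0, "z": -40, "yaw": 0}, {"x": 0, "y": 0, "z": -40, "yaw": 0}]'

```text
time: 9.93
ee_pos: [0.6197, -0.1568, 0.1321]
tcp_rot: [179.9, -0.3, 6.4]
wrist_force: [0.0, -0.5, -6.0]
opening: 0.0137
```

>>> servo_tool --steps '[{"x": 0, "y": 0, "z": -1, "yaw": 0}, {"x": 0, "y": 0, "z": -1, "yaw": 0}, {"x": 0, "y": 0, "z": -1, "yaw": 0}]'

```text
time: 10.3
ee_pos: [0.6199, -0.1569, 0.1318]
tcp_rot: [179.9, -0.3, 6.4]
wrist_force: [-0.4, -0.9, -0.5]
opening: 0.0138
```

It's standing on the table. I open and rise.

>>> servo_tool --steps '[{"x": 0, "y": 0, "z": 0, "yaw": 0}, {"x": 0, "y": 0, "z": 0, "yaw": 0}, {"x": 0, "y": 0, "z": 0, "yaw": 0}, {"x": 0, "y": 0, "z": 0, "yaw": 0}, {"x": 0, "y": 0, "z": 10, "yaw": 0}, {"x": 0, "y": 0, "z": 30, "yaw": 0}, {"x": 0, "y": 0, "z": 60, "yaw": 0}, {"x": 0, "y": 0, "z": 90, "yaw": 0}, {"x": -10, "y": -20, "z": 100, "yaw": 10}, {"x": -20, "y": -50, "z": 100, "yaw": 20}, {"x": -30, "y": -70, "z": 100, "yaw": 30}]' --grip 50

```text
time: 11.68
ee_pos: [0.5897, -0.228, 0.2327]
tcp_rot: [179.9, -0.4, 36.7]
wrist_force: [0.1, -0.2, 0.7]
opening: 0.0498
```

Run:
```python
from h import *
save('side','side7'); im,d=save('top','top7')
cv2.imwrite('pics/t7c.png',cv2.resize(im[180:300,260:420,::-1],None,fx=5,fy=5,interpolation=2))
o=get_obs();print(o['time'],o['wrist_force'],o['ee_pos'],o['tcp_rot'],o['q'])
X=cloud('top',d);z=X[...,2]
k=(z>.131)&(z<.15)&(abs(X[...,0]-.605)<.04)&(X[...,1]>-.1)&(X[...,1]<0.)
T=X[k];print(k.sum(),T.mean(0),T.min(0),T.max(0))
v,u=np.nonzero(k); r=cv2.minAreaRect(np.c_[u,v].astype(np.float32)); B=cv2.boxPoints(r);w=plane('top',B,.142);print(w.round(4).tolist(),w.mean(0))
# rim circle
m=((z>.097)&(z<.11)&(np.hypot(X[...,0]-.607,X[...,1]+.056)<.07)&(np.hypot(X[...,0]-.607,X[...,1]+.056)>.04))
T=X[m];A=np.c_[2*T[:,:2],np.ones(len(T))];s=np.linalg.lstsq(A,(T[:,:2]**2).sum(1),rcond=None)[0];print('rim',s[:2],np.sqrt(s[2]+s[0]**2+s[1]**2),len(T))
```

```text
11.775 [ 1.1794971  -0.50588227 -0.94853382] [ 0.58917283 -0.22868443  0.23265907] [179.86905204  -0.33478311  36.44300158] [-21.31089431  16.60786417  24.05936476  97.16212198   0.21327754
 122.24702527]
137 [ 0.60855213 -0.0533689   0.13874432] [ 0.60000041 -0.07618903  0.1310446 ] [ 0.617419   -0.02977694  0.1453435 ]
[[0.6123, -0.0286, 0.142], [0.6181, -0.075, 0.142], [0.6035, -0.0766, 0.142], [0.5978, -0.0302, 0.142]] [ 0.60794062 -0.0525743   0.142     ]
rim [ 0.60892927 -0.05396718] 0.051019156756649225 316
```

View pics/t7c.png

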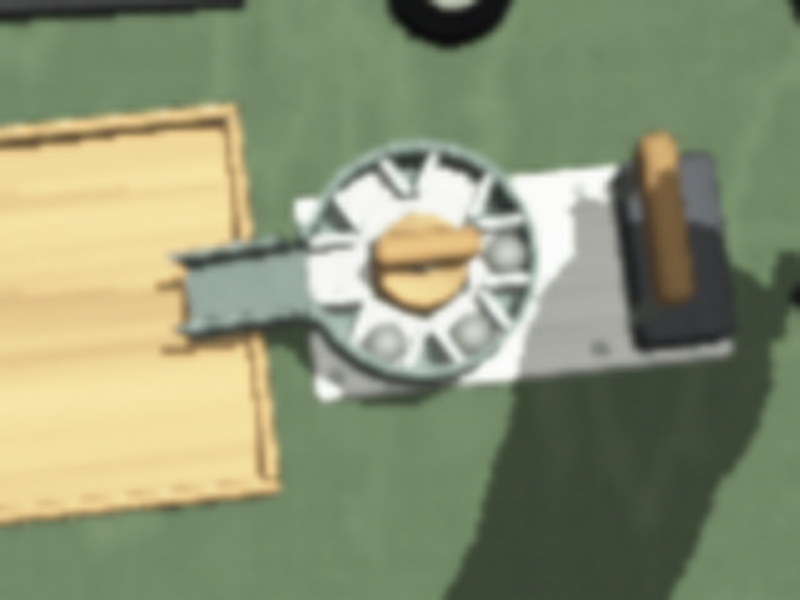

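View pics/side7.png

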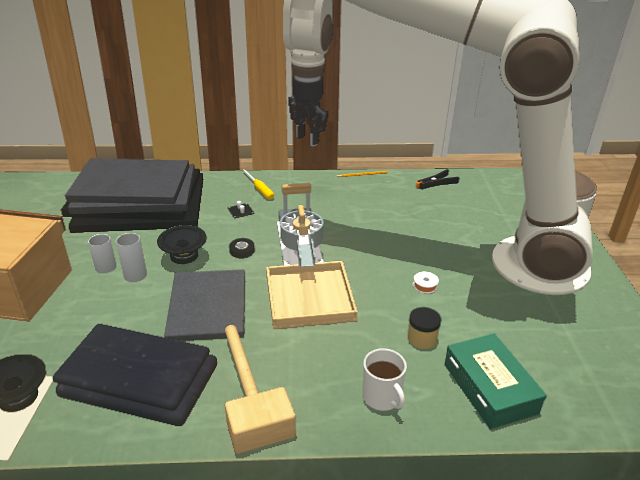

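The feeder stands level, the lip is over the tray and all three balls are in the drum. The knob is at (0.608, -0.053) and its bar points along about 96.5°. Before going to the knob I check where the fingertips really stand relative to the TCP.

Run:
```python
from h import *
im=cv2.imread('pics/side7.png');cv2.imwrite('pics/s7c.png',cv2.resize(im[85:155,275:345],None,fx=8,fy=8,interpolation=2))
e=np.array([.5895,-.2283,.2327]); a=np.radians(36.5)
yv=np.array([np.sin(a),-np.cos(a),0])
for s in(-1,1):
  for dz in(0,-.022): print(s,dz,proj('side',[e+s*yv*.025+[0,0,dz]]))
X=cloud('side',np.load('pics/side7.npy'))
m=(np.hypot(X[...,0]-e[0],X[...,1]-e[1])<.07)&(X[...,2]>.16)&(X[...,2]<.32)
for r in range(105,150,3):
  c=np.nonzero(m[r])[0]
  if len(c): print(r,c.min(),c.max(),X[r,c,2].min().round(4),X[r,c,:][X[r,c,2].argmin()].round(3))
```

```text
-1 0 [[312.69765506 145.47736906]]
-1 -0.022 [[312.63784337 153.13768358]]
1 0 [[300.92619838 138.66233354]]
1 -0.022 [[300.9644658  146.22956344]]
105 288 295 0.3157 [ 0.619 -0.274  0.316]
108 289 295 0.3089 [ 0.619 -0.271  0.309]
111 289 301 0.3028 [ 0.635 -0.266  0.303]
114 290 304 0.2965 [ 0.624 -0.261  0.296]
117 290 315 0.2864 [ 0.632 -0.265  0.286]
120 294 326 0.2811 [ 0.622 -0.258  0.281]
123 295 325 0.2731 [ 0.599 -0.257  0.273]
126 296 325 0.2662 [ 0.596 -0.254  0.266]
129 296 324 0.257 [ 0.596 -0.255  0.257]
132 296 319 0.2504 [ 0.601 -0.251  0.25 ]
135 296 318 0.2409 [ 0.596 -0.253  0.241]
138 298 317 0.2366 [ 0.609 -0.244  0.237]
141 310 318 0.2482 [ 0.561 -0.202  0.248]
144 310 316 0.2387 [ 0.569 -0.205  0.239]
```

View pics/s7c.png

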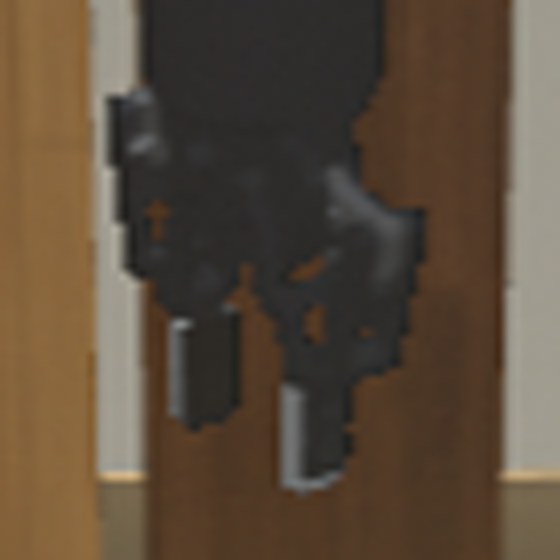

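At 50 mm opening the fingertips appear at the TCP's height: rows 146 and 138.5, against 145.5 and 138.7 predicted for the TCP level. They are not 22 mm ahead of it, which explains the first shallow grip. For the knob I'll therefore aim the TCP at about z = 0.120. Joint 6 must be unwound first (yaw +240°), which leaves room for turning clockwise.

>>> servo_tool --steps '[{"x": 0, "y": 0, "z": 0, "yaw": 10}, {"x": 0, "y": 0, "z": 0, "yaw": 20}, {"x": 0, "y": 0, "z": 0, "yaw": 30}, {"x": 0, "y": 0, "z": 0, "yaw": 40}, {"x": 0, "y": 0, "z": 0, "yaw": 50}, {"x": 0, "y": 0, "z": 0, "yaw": 60}, {"x": 0, "y": 0, "z": 0, "yaw": 70}, {"x": 0, "y": 0, "z": 0, "yaw": 80}, {"x": 0, "y": 0, "z": 0, "yaw": 90}, {"x": 0, "y": 0, "z": 0, "yaw": 100}, {"x": 0, "y": 0, "z": 0, "yaw": 110}, {"x": 0, "y": 0, "z": 0, "yaw": 120}]' --grip 40

```text
time: 13.28
ee_pos: [0.5895, -0.228, 0.2332]
tcp_rot: [179.9, -0.3, 156.6]
wrist_force: [0.1, 0.3, -0.0]
opening: 0.0399
```

>>> servo_tool --steps '[{"x": 2, "y": 15, "z": 0, "yaw": 10}, {"x": 4, "y": 35, "z": 0, "yaw": 20}, {"x": 6, "y": 55, "z": 0, "yaw": 30}, {"x": 8, "y": 75, "z": 0, "yaw": 40}, {"x": 10, "y": 95, "z": 0, "yaw": 50}, {"x": 12, "y": 115, "z": 0, "yaw": 60}, {"x": 14, "y": 135, "z": 0, "yaw": 70}, {"x": 16, "y": 155, "z": 0, "yaw": 80}, {"x": 18, "y": 170, "z": 0, "yaw": 90}, {"x": 19, "y": 176, "z": 0, "yaw": 100}, {"x": 19, "y": 176, "z": 0, "yaw": 110}, {"x": 19, "y": 176, "z": 0, "yaw": 118}]'

```text
time: 14.78
ee_pos: [0.6087, -0.0511, 0.2337]
tcp_rot: [179.9, -0.3, -85.2]
wrist_force: [-0.0, 0.5, -0.7]
opening: 0.0405
```

Run:
```python
from h import *
o=get_obs();print(o['time'],o['ee_pos'],o['tcp_rot'],o['q'],o['opening'])
```

```text
14.775 [ 0.60868672 -0.05107652  0.23373196] [179.88918723  -0.30294088 -85.2469728 ] [ -4.64679208  13.87021937  20.850039    97.0396685   -0.31697111
 -99.39936077] 0.040454004826129035
```

>>> servo_tool --steps '[{"x": 0, "y": -2, "z": -30, "yaw": 1.5}, {"x": 0, "y": -2, "z": -60, "yaw": 1.5}, {"x": 0, "y": -2, "z": -80, "yaw": 1.5}, {"x": 0, "y": -2, "z": -95, "yaw": 1.5}, {"x": 0, "y": -2, "z": -105, "yaw": 1.5}, {"x": 0, "y": -2, "z": -111, "yaw": 1.5}, {"x": 0, "y": -2, "z": -112, "yaw": 1.5}, {"x": 0, "y": -2, "z": -112, "yaw": 1.5}]'

```text
time: 15.78
ee_pos: [0.6089, -0.0531, 0.1223]
tcp_rot: [179.9, -0.3, -83.8]
wrist_force: [0.2, -0.5, 0.1]
opening: 0.0401
```

Run:
```python
from h import *
im,d=save('side','side8')
cv2.imwrite('pics/s8c.png',cv2.resize(im[150:270,240:360,::-1],None,fx=5,fy=5,interpolation=2))
im,d=save('top','top8')
cv2.imwrite('pics/t8c.png',cv2.resize(im[180:300,260:420,::-1],None,fx=4,fy=4,interpolation=2))
o=get_obs();print(o['time'],o['ee_pos'],o['tcp_rot'],o['wrist_force'])
```

```text
15.875 [ 0.60891017 -0.05310948  0.12232592] [179.93569695  -0.31026719 -83.75335759] [-0.0356873   0.2212603  -0.07531219]
```

View pics/s8c.png

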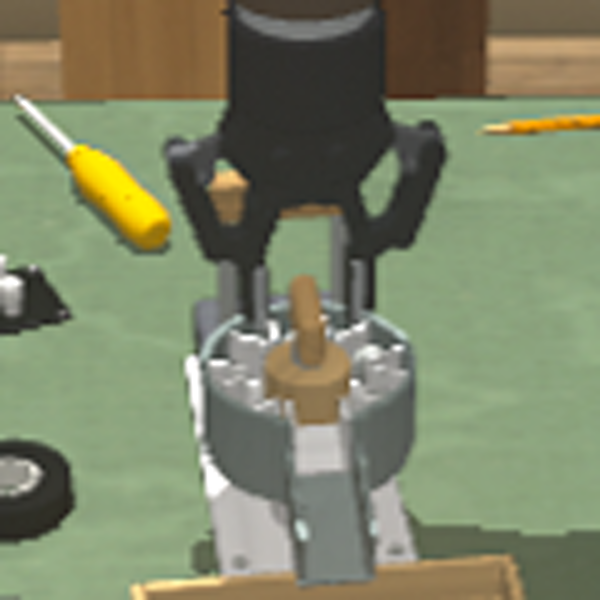

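View pics/t8c.png

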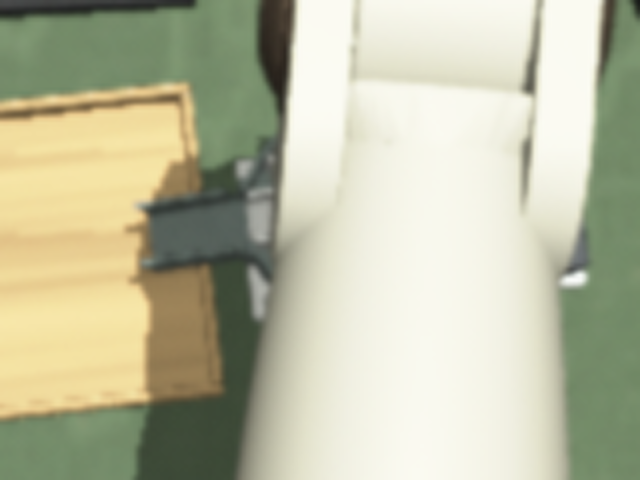

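The fingers straddle the bar: columns 258 and 360, with the bar at 307. I go 3 mm lower and close.

>>> servo_tool --steps '[{"x": 0, "y": 0, "z": -3, "yaw": 0}, {"x": 0, "y": 0, "z": -3, "yaw": 0}, {"x": 0, "y": 0, "z": -3, "yaw": 0}, {"x": 0, "y": 0, "z": -3, "yaw": 0}, {"x": 0, "y": 0, "z": -3, "yaw": 0}, {"x": 0, "y": 0, "z": -3, "yaw": 0}, {"x": 0, "y": 0, "z": -3, "yaw": 0}]' --grip 5 --grip_force 40

```text
time: 16.75
ee_pos: [0.6088, -0.0532, 0.1192]
tcp_rot: [179.9, -0.3, -83.8]
wrist_force: [-1.8, -0.9, -0.8]
opening: 0.0132
```

Run:
```python
from h import *
im,d=save('side','side9')
cv2.imwrite('pics/s9c.png',cv2.resize(im[150:270,240:360,::-1],None,fx=5,fy=5,interpolation=2))
o=get_obs();print(o['time'],o['ee_pos'],o['tcp_rot'],o['wrist_force'],o['torque'],o['opening'])
```

```text
16.8 [ 0.60883099 -0.05317329  0.11924463] [179.92127064  -0.31422822 -83.75885004] [-2.40559964 -0.66188474  0.03562792] [-0.09749567  0.41181352 -0.04677375] 0.012937511466989259
```

View pics/s9c.png

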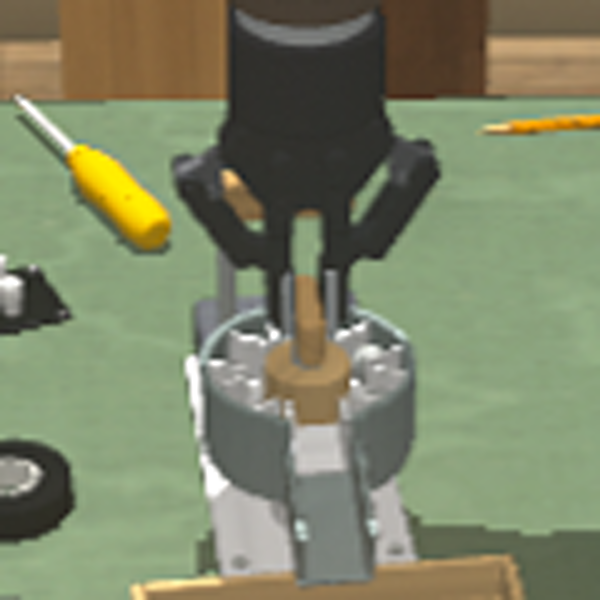

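It's gripped squarely (13 mm against a 14 mm bar). I turn clockwise at about 0.6 rad/s, stopping near 60°.

>>> servo_tool --steps '[{"x": 0, "y": 0, "z": 0, "yaw": -3}, {"x": 0, "y": 0, "z": 0, "yaw": -8}, {"x": 0, "y": 0, "z": 0, "yaw": -13}, {"x": 0, "y": 0, "z": 0, "yaw": -18}, {"x": 0, "y": 0, "z": 0, "yaw": -23}, {"x": 0, "y": 0, "z": 0, "yaw": -28}, {"x": 0, "y": 0, "z": 0, "yaw": -33}, {"x": 0, "y": 0, "z": 0, "yaw": -38}, {"x": 0, "y": 0, "z": 0, "yaw": -42}, {"x": 0, "y": 0, "z": 0, "yaw": -45}, {"x": 0, "y": 0, "z": 0, "yaw": -45}]'

```text
time: 18.18
ee_pos: [0.609, -0.053, 0.1192]
tcp_rot: [179.9, -0.3, -128.7]
wrist_force: [-0.2, 0.4, -0.3]
opening: 0.013
```

>>> servo_tool --steps '[{"x": 0, "y": 0, "z": 0, "yaw": -3}, {"x": 0, "y": 0, "z": 0, "yaw": -6}, {"x": 0, "y": 0, "z": 0, "yaw": -9}, {"x": 0, "y": 0, "z": 0, "yaw": -12}, {"x": 0, "y": 0, "z": 0, "yaw": -15}, {"x": 0, "y": 0, "z": 0, "yaw": -15}, {"x": 0, "y": 0, "z": 0, "yaw": -15}, {"x": 0, "y": 0, "z": 0, "yaw": -15}, {"x": 0, "y": 0, "z": 0, "yaw": -15}, {"x": 0, "y": 0, "z": 0, "yaw": -15}]'

```text
time: 19.42
ee_pos: [0.6091, -0.0528, 0.1192]
tcp_rot: [179.9, -0.3, -143.7]
wrist_force: [0.3, 2.1, -0.7]
opening: 0.0131
```

Run:
```python
from h import *
im,d=save('side','side10')
cv2.imwrite('pics/s10c.png',cv2.resize(im[190:340,240:370,::-1],None,fx=4,fy=4,interpolation=2))
im,d=save('top','top10')
cv2.imwrite('pics/t10c.png',cv2.resize(im[190:300,220:350,::-1],None,fx=4,fy=4,interpolation=2))
o=get_obs();print(o['time'],o['ee_pos'],o['tcp_rot'],o['wrist_force'],o['torque'],o['opening'])
```

```text
19.525 [ 0.60907041 -0.05284318  0.1192555 ] [ 179.92155446   -0.27255285 -143.70715465] [ 0.55439043  1.40395206 -1.83418978] [ 0.35633965 -0.18245999  0.08772085] 0.012923282566021679
```

View pics/s10c.png

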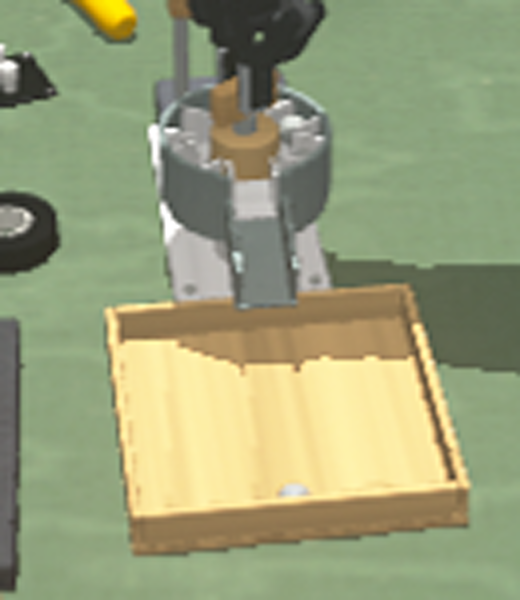

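View pics/t10c.png

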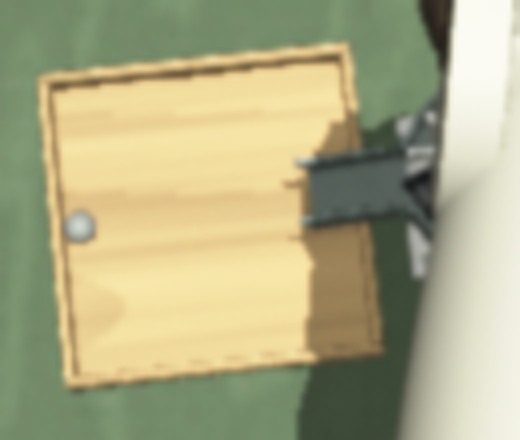

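The first ball is lying in the tray, at (80,227) in the crop by the far wall. The drum is at 60°. I wait a second, check the ball is still there, then turn on.

>>> servo_tool --steps '[{"x": 0, "y": 0, "z": 0, "yaw": 0}, {"x": 0, "y": 0, "z": 0, "yaw": 0}, {"x": 0, "y": 0, "z": 0, "yaw": 0}, {"x": 0, "y": 0, "z": 0, "yaw": 0}, {"x": 0, "y": 0, "z": 0, "yaw": 0}, {"x": 0, "y": 0, "z": 0, "yaw": 0}, {"x": 0, "y": 0, "z": 0, "yaw": 0}, {"x": 0, "y": 0, "z": 0, "yaw": 0}]'

```text
time: 20.52
ee_pos: [0.6091, -0.0529, 0.1192]
tcp_rot: [179.9, -0.3, -143.7]
wrist_force: [0.3, 1.8, -1.9]
opening: 0.0131
```

Run:
```python
from h import *
im,d=save('top','top11')
cv2.imwrite('pics/t11c.png',cv2.resize(im[190:300,220:350,::-1],None,fx=4,fy=4,interpolation=2))
```

```text
(no output)
```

View pics/t11c.png

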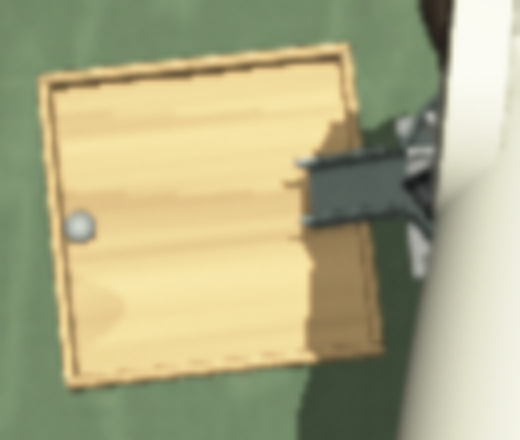

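The ball is at rest in the same place, (80,227). I turn on towards 120°.

>>> servo_tool --steps '[{"x": 0, "y": 0, "z": 0, "yaw": -3}, {"x": 0, "y": 0, "z": 0, "yaw": -8}, {"x": 0, "y": 0, "z": 0, "yaw": -13}, {"x": 0, "y": 0, "z": 0, "yaw": -18}, {"x": 0, "y": 0, "z": 0, "yaw": -23}, {"x": 0, "y": 0, "z": 0, "yaw": -28}, {"x": 0, "y": 0, "z": 0, "yaw": -33}, {"x": 0, "y": 0, "z": 0, "yaw": -38}, {"x": 0, "y": 0, "z": 0, "yaw": -42}, {"x": 0, "y": 0, "z": 0, "yaw": -45}, {"x": 0, "y": 0, "z": 0, "yaw": -45}]'

```text
time: 21.95
ee_pos: [0.609, -0.0526, 0.1193]
tcp_rot: [179.9, -0.3, 171.3]
wrist_force: [-1.0, 3.4, -0.3]
opening: 0.0133
```

>>> servo_tool --steps '[{"x": 0, "y": 0, "z": 0, "yaw": -3}, {"x": 0, "y": 0, "z": 0, "yaw": -6}, {"x": 0, "y": 0, "z": 0, "yaw": -9}, {"x": 0, "y": 0, "z": 0, "yaw": -12}, {"x": 0, "y": 0, "z": 0, "yaw": -15}, {"x": 0, "y": 0, "z": 0, "yaw": -15}, {"x": 0, "y": 0, "z": 0, "yaw": -15}, {"x": 0, "y": 0, "z": 0, "yaw": -15}, {"x": 0, "y": 0, "z": 0, "yaw": -15}, {"x": 0, "y": 0, "z": 0, "yaw": -15}]'

```text
time: 23.2
ee_pos: [0.609, -0.0526, 0.1193]
tcp_rot: [179.9, -0.3, 156.3]
wrist_force: [0.2, 3.2, 0.6]
opening: 0.013
```

Run:
```python
from h import *
im,d=save('top','top12')
cv2.imwrite('pics/t12c.png',cv2.resize(im[190:300,220:350,::-1],None,fx=4,fy=4,interpolation=2))
o=get_obs();print(o['time'],o['q'],o['tcp_rot'],o['wrist_force'],o['torque'],o['opening'])
```

```text
23.25 [-5.02797629 12.82735072  6.93963126 84.34634062  0.18394513 18.64406984] [179.90053434  -0.28058227 156.3278217 ] [ 0.2674856   2.79832051 -0.33089707] [ 0.47369267  0.02677466 -0.01428609] 0.0129455609821108
```

View pics/t12c.png

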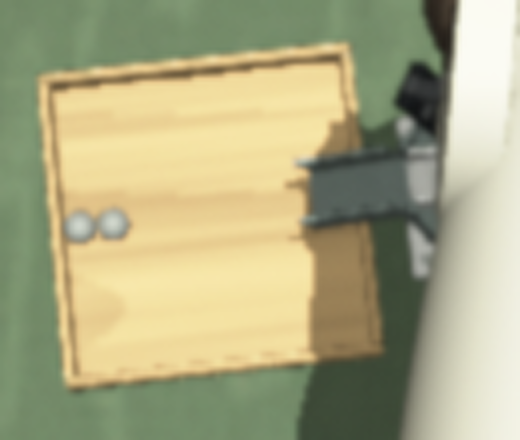

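Both balls lie in the tray, at (80,227) and (113,224). I release the knob and rise clear.

>>> servo_tool --steps '[{"x": 0, "y": 0, "z": 0, "yaw": 0}, {"x": 0, "y": 0, "z": 0, "yaw": 0}, {"x": 0, "y": 0, "z": 0, "yaw": 0}, {"x": 0, "y": 0, "z": 0, "yaw": 0}, {"x": 0, "y": 0, "z": 10, "yaw": 0}, {"x": 0, "y": 0, "z": 30, "yaw": 0}, {"x": 0, "y": 0, "z": 60, "yaw": 0}, {"x": 0, "y": 0, "z": 95, "yaw": 0}, {"x": -10, "y": -30, "z": 130, "yaw": 0}, {"x": -20, "y": -80, "z": 140, "yaw": 0}, {"x": -30, "y": -130, "z": 140, "yaw": 0}, {"x": -40, "y": -180, "z": 140, "yaw": 0}]' --grip 40

```text
time: 24.75
ee_pos: [0.5687, -0.2341, 0.2604]
tcp_rot: [179.9, -0.2, 156.3]
wrist_force: [1.5, 0.2, 0.3]
opening: 0.0402
```

>>> servo_tool --steps '[{"x": 0, "y": -40, "z": 0, "yaw": 0}, {"x": 0, "y": -60, "z": 0, "yaw": 0}, {"x": 0, "y": -60, "z": 0, "yaw": 0}, {"x": 0, "y": -60, "z": 0, "yaw": 0}, {"x": 0, "y": -60, "z": 0, "yaw": 0}]'

```text
time: 25.38
ee_pos: [0.569, -0.2929, 0.2608]
tcp_rot: [179.9, -0.2, 156.4]
wrist_force: [-0.5, 0.1, -0.3]
opening: 0.0404
```

Run:
```python
from h import *
im,d=save('top','top13')
cv2.imwrite('pics/t13c.png',cv2.resize(im[180:300,220:420,::-1],None,fx=4,fy=4,interpolation=2))
save('side','side13')
o=get_obs();print(o['time'],o['ee_pos'],o['wrist_force'])
```

```text
25.475 [ 0.56888026 -0.29316351  0.26075289] [ 0.57463271 -0.16920089  0.14351192]
```

View pics/t13c.png

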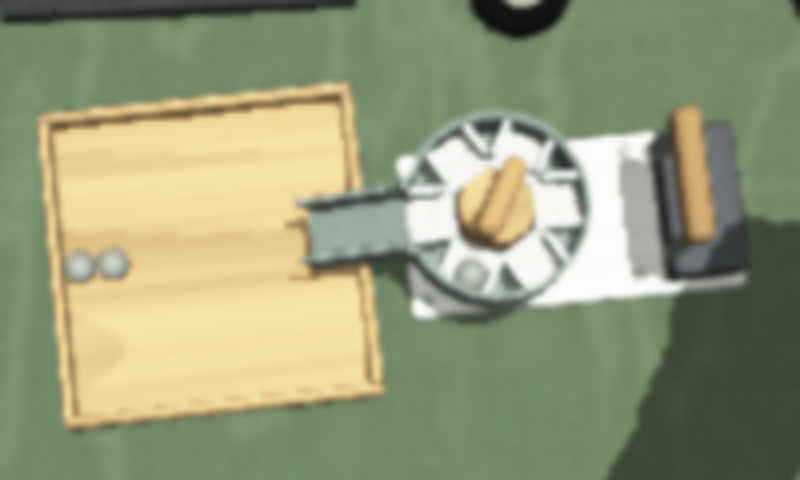

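View pics/side13.png

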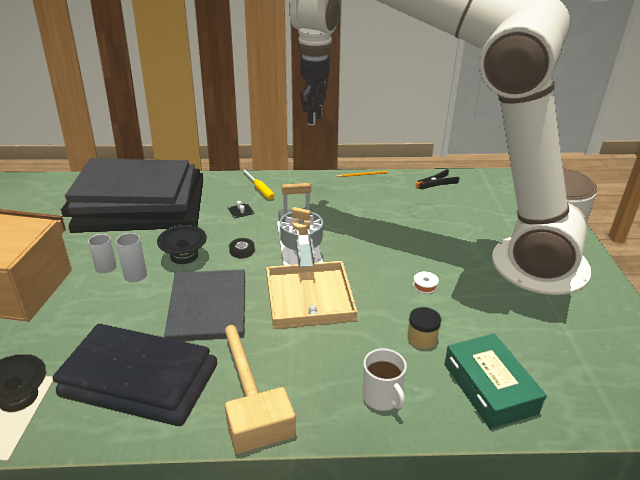

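Two balls are in the tray, and the third is in its pocket at (471,272), 60° before the opening. The feeder stands upright with the gripper clear, and the mug, tin and tape haven't moved. I hand the job in.

```bash
python3 -c "
from h import *
print(job_done())"
```

```text
the job is handed in; nothing more can be done
None
```

I carried the feeder upright by its handle and set it beside the tray, with the spout lip about 35 mm inside the tray's outer edge. I then turned the knob clockwise at about 0.7 rad/s in two 60° turns. The first ball lay still for over a second before I let the second go.

The last pictures, at about 25 s, showed:
- **Balls:** two in the tray and the third still in the drum, one pocket short of the opening.
- **Feeder:** level on the table, with the gripper clear of it.
- **Mug, wax tin and tape roll:** unmoved by eye; I did not measure them again.

**What disagreed:**
- **Fingertips:** in the pictures they stood about level with the TCP, not 22 mm ahead of it. My first handle grip therefore caught only the bevelled top edge. I saw this before lifting and gripped again 16 mm lower.
- **Finger opening:** it read 1 to 2 mm less than the true widths of the handle and knob.
- **Refused moves:** three early move calls were refused for missing keys and moved nothing.

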